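# Check a probe in the cup and store it in the free rack cell

## Robot

A 6-joint arm with a two-finger parallel gripper is mounted at the origin on the work surface. World frame = base frame: x ahead of the robot, y to its left, z up, the work surface at z = 0. Lengths are in m, angles in rad, forces in N, time in s.
With the tool pointing down it reaches from about 0.375 to 0.9 m from the base axis. Payload 3.1 kg.
Tool frame: the origin (TCP) lies on the centre line of the jaws, within the pads' length; the fingertips stand 22 mm ahead of it and the grasp point (between the pads) lies 3 mm ahead of it; z points along the fingers, x is the direction in which the jaws open and shut, and the axes are right-handed (so a half turn about z gives the same grasp; the last joint's range is limited). The gripper opens to 87 mm and grips with 3 to 60 N. Pads are 19 mm wide; open, the fingers measure 117 mm over their backs; the gripper's body (75 mm by 190 mm) begins 51 mm behind the grasp point.
Start: joints at [0.999, 0.527, 1.433, -0, 1.181, -0.178], TCP at [0.24, 0.577, 0.245] pointing down, gripper open.
Joint ranges: [-3.08, 3.08], [-0.75, 2.2], [0.22, 2.44], [-1.43, 4.57], [0, 2.65], [-2.85, 2.85]. Speed limits (rad/s): [2.79, 2.79, 3.14, 3.14, 3.14, 3.14].

## Interface

Orientations are given as a unit quaternion [x, y, z, w].
In Python, from rig import robot, camera, order gives the robot as it stands.
- The arm moves only by the shell command python3 -m pendant 'ROWS' [OPENING] [FORCE]. ROWS is JSON, a list of rows, each a list of 2 entries, a list of its own where there are three numbers: the shift along the tool's x, y, z in mm, then the turn about the tool's z in degrees. A call has 1 to 8 rows; each row shifts and turns the commanded pose from where the row before left it, along the tool's axes as they then stand; what a row does not reach is not made up. A row lasts 1/8 s, in which the tool goes at most 62.5 mm and 10.7 degrees, less where a joint would pass 70% of its speed; a pose out of reach is approached as far as the arm can. A call with a gripper value outside its range is refused whole. OPENING is the finger opening in mm, from 0 to 87, set as the call begins (- or left out, the last holds). The fingers move at their own pace and stop on an object; FORCE is the grip in N (left out, the last holds). Time passes only in rows, so rows that do not move let the fingers close. It gives the time, the measured TCP pose, the force and the opening at its end, in the units of the state.
- robot.get_obs(): the state, without advancing time (a new reading comes with each control period).
- camera(name): name is "scene" or "top" or "wrist"; returns a dict with "pixels" (384x512x3 uint8, blue, green, red), "mtx" (3x3 intrinsics, pixels), "R" (3x3) and "t" (3): a world point X has camera coordinates R X + t. Camera axes: x right, y down, z forward; pixel columns grow to the right and rows downward; lengths in m; the calibration is good to about 2 mm. A picture is of the moment at which its call begins. There is no depth.
- order.hand_in(): hands the job in, once; it reports no verdict.
The state is a dict: "time": time; "q": joint angles; "joint_velocities": joint speeds; "joint_torque": joint torques, N m; "position": TCP position; "tool_rot": TCP orientation; "ft_force": force on the tool from outside, world axes, zero at the start; "moment": the same for the moment, N m; "grip_width": finger opening in m.
Only numpy, scipy, OpenCV 4.12 (cv2) and the standard library are available. Lean on these libraries where they do the work, as an engineer would, in place of code of your own. Each camera call takes 0.05 s, during which the arm holds its last target. There are 200 camera calls.

## Task

Take the probe from its stand and dip its tip into the small open cup of the check station until the sprung pad at the bottom gives by a few millimetres (not down to its stop), hold it there for about a second and draw it out again. Then feel gently with the probe's tip, without pressing hard, through the flaps of the orange rack for the one empty cell, and leave the probe standing there, pushed in until its flange rests on the rack. Leave everything else on the bench where it is.

Things in the scene. Friction and masses are not known exactly. Their poses are not given: they have to be found in the camera images.
- probe_grip (a point): the probe: loose, round, upright sensor, about 0.12 kg, 168 mm long, hanging in the stand by its flange. From the bottom: steel shaft 12 mm across, 80 mm long, round end; black flange 30 mm across, 6 mm thick; white handle 26 mm across, 76 mm long, red band; red button 18 mm across, 6 mm high. This point: on the axis at mid-handle, 125 mm above the tip; z runs from tip to button.
- probe_tip (a point): the very end of the probe's steel shaft, on its axis.
- stand: fixed stand holding the probe at the start: a grey tube, 36 mm outside, 18 mm bore, on a dark round foot of 90 mm; its rim is 100 mm above the table. Origin: centre of the underside.
- station: fixed white check station, 120 x 150 x 30 mm, with a small open white cup on its centre: 56 mm outside, 48 mm inside, rim 105 mm above the table. In the cup a blue sprung pad, 42 mm across, nearly fills the bore; how deep its top lies changes each time, 30 to 55 mm below the rim. Origin: centre of the underside, on the cup's axis.
- cup_rim (a point): centre of the mouth of the check station's cup, at rim height.
- pad (a joint): how far the blue pad in the cup is pressed down (m): 0 at rest, 0.012 at its hard stop. The spring gives 1 N per mm. A good check is a press between 2.5 and 10.5 mm.
- rack: fixed orange storage rack with two grey bands, 104 x 104 mm, 95 mm tall, with 2 x 2 deep cells, each hidden under a metal flap flush with the top. Three cells hold sealed vials, their tops 30 mm below the rack's top, on sprung seats that give 1 mm per 2 N, 6 mm at most. One cell, a different one each time, is empty, its floor 84 mm below the rack's top. Origin: centre of the underside.
- rack_top (a point): centre of the rack's top. The four grey metal flaps in it are lightly sprung (under 1 N): each gives way downwards into its cell when the probe's tip is pushed on it and closes by itself. It is hinged on the cell's side towards the rack's -x (dark strip) and, hanging open, reaches 22 mm down.
- cell0 (a point): where the probe's axis belongs in the cell on the rack's -x -y side, at the height of the rack's top. The cell's opening reaches 13 mm from here towards the rack's -x (hinge side), 10 mm towards +x and 9 mm to each side in y. In the empty cell the probe's shaft goes all the way in and its flange rests on the rack's top.
- cell1 (a point): where the probe's axis belongs in the cell on the rack's -x +y side, at the height of the rack's top. The cell's opening reaches 13 mm from here towards the rack's -x (hinge side), 10 mm towards +x and 9 mm to each side in y. In the empty cell the probe's shaft goes all the way in and its flange rests on the rack's top.
- cell2 (a point): where the probe's axis belongs in the cell on the rack's +x -y side, at the height of the rack's top. The cell's opening reaches 13 mm from here towards the rack's -x (hinge side), 10 mm towards +x and 9 mm to each side in y. In the empty cell the probe's shaft goes all the way in and its flange rests on the rack's top.
- cell3 (a point): where the probe's axis belongs in the cell on the rack's +x +y side, at the height of the rack's top. The cell's opening reaches 13 mm from here towards the rack's -x (hinge side), 10 mm towards +x and 9 mm to each side in y. In the empty cell the probe's shaft goes all the way in and its flange rests on the rack's top.
- jar: bystander: small closed jar with blue lid, 40 mm across, 50 mm tall. Origin: centre of the underside. To be left alone.
- marker: bystander: white marker pen with blue cap lying down, 135 mm long, 16 mm thick. Origin: centre of the underside. To be left alone.
- bottle: bystander: brown bottle with white cap, 60 mm across, 130 mm tall. Origin: centre of the underside. To be left alone.
- beaker: bystander: clear open beaker, 70 mm across, 85 mm tall. Origin: centre of the underside. To be left alone.
- tube_box: bystander: low flat orange block of small tubes, 100 x 130 mm, 47 mm tall. Origin: centre of the underside. To be left alone.
- timer: bystander: grey bench timer, 50 x 70 x 30 mm. Origin: centre of the underside. To be left alone.
- flask: bystander: white bottle with red cap, 52 mm across, 100 mm tall. Origin: centre of the underside. To be left alone.
Things that resemble listed ones, but are neither listed nor needed, are in the scene too. What is shaped like the part that bears probe_grip but green or purple is not meant.

How it is judged:
On the way, in this order (a step that is already met when the one before it is completed fails the run):
1. the probe's tip is inside the cup and presses the pad down by 2.5 to 10.5 mm (value of joint pad between 0.0025 and 0.0105 m and horizontal distance between probe_tip and cup_rim below 0.02 m and z of probe_tip in the frame of station below 0.09 m), for 0.3 s.
2. the tip is out of the cup again, above its rim (z of probe_tip in the frame of station above 0.106 m), for 0.1 s.
At the end, for the whole second after the job is handed in: The probe stands at rest, upright within 0.12 rad, in the rack's empty cell, its flange within 5 mm of the rack's top (tip less than 20 mm above the rack's underside), released, and the pad in the cup is back up (within 1 mm) (z of probe_tip in the frame of rack below 0.02 m and x of probe_tip in the frame of rack between -0.04 and 0.04 m and y of probe_tip in the frame of rack between -0.04 and 0.04 m and angle between probe_grip's own z axis and vertical below 0.12 rad and linear speed of probe below 0.02 m/s and value of joint pad below 0.001 m); the robot touches nothing.
It fails at once if the pad is pushed down to its stop (more than 11.5 mm) (value of joint pad above 0.0115 m).
It fails at once if the probe's tip presses on anything with more than 25 N (contact force between probe_c0 and anything else above 25 N).
It fails at once if a bystander is moved by more than 25 mm (distance of any of jar, marker, bottle, beaker, tube_box, timer, flask from where it was at the start of the episode above 0.025 m).
It also fails if it takes over 72 s, if anything falls off the work surface, if the arm or the gripper's body presses on something with over 40 N, if the wrist force passes 120 N, or if a joint passes its speed limit or range.

## Working session

There is one attempt and no reset: what is moved stays moved. The work goes in short steps, Python scripts to look and compute and a shell command to move; the robot and the scene stay as the last step left them, time stands still between calls to the robot, and variables do not carry over. Pictures are saved under pics/ and viewed, about 8 in all and at most 12, crops included, and the job is handed in when it is done.

```bash
mkdir -p pics; ls
cat > h.py <<'E'
import numpy as np, cv2
from rig import robot, camera, order
def ray(c,u,v,z):
    d=c["R"].T@np.linalg.inv(c["mtx"])@np.array([u,v,1.]); o=-c["R"].T@c["t"]
    return o+d*(z-o[2])/d[2]
def proj(c,X):
    p=c["mtx"]@(c["R"]@np.array(X,float)+c["t"]); return p[:2]/p[2]
E
python3 - <<'E'
from h import *
import pickle
d={}
for n in("scene","top"):
    d[n]=camera(n); cv2.imwrite(f"pics/{n}0.png",cv2.resize(d[n]["pixels"],(768,576)))
    print(n,-d[n]["R"].T@d[n]["t"],d[n]["R"][2])
pickle.dump(d,open("c0.pkl","wb"))
print(robot.get_obs())
E
```

```text
pics
scene [ 0.87000953 -0.61570772  0.83803587] [-0.31693501  0.54874142 -0.77358584]
top [ 0.47994578 -0.10207007  1.55346003] [ 0.05634904 -0.00452711 -0.99840087]
{'time': 0.1, 'q': array([ 9.98505693e-01,  5.28377274e-01,  1.43377290e+00,  1.63692859e-05,
        1.18139132e+00, -1.78520287e-01]), 'joint_velocities': array([-0.00125582, -0.00365406, -0.00156925,  0.00078127,  0.00220839,
       -0.00057123]), 'joint_torque': array([-3.72022123e-05, -4.40989172e+01, -1.77149498e+01,  6.35417411e-02,
        5.33961284e-02, -5.00594945e-05]), 'position': array([0.23943849, 0.57665227, 0.24366734]), 'tool_rot': array([ 8.31768409e-01,  5.55121937e-01, -8.96684548e-04,  3.81466473e-04]), 'ft_force': array([0.14466128, 0.0778716 , 0.70558605]), 'moment': array([ 0.01314372,  0.04072129, -0.00507963]), 'grip_width': 0.0871074974516884}
```

View pics/scene0.png

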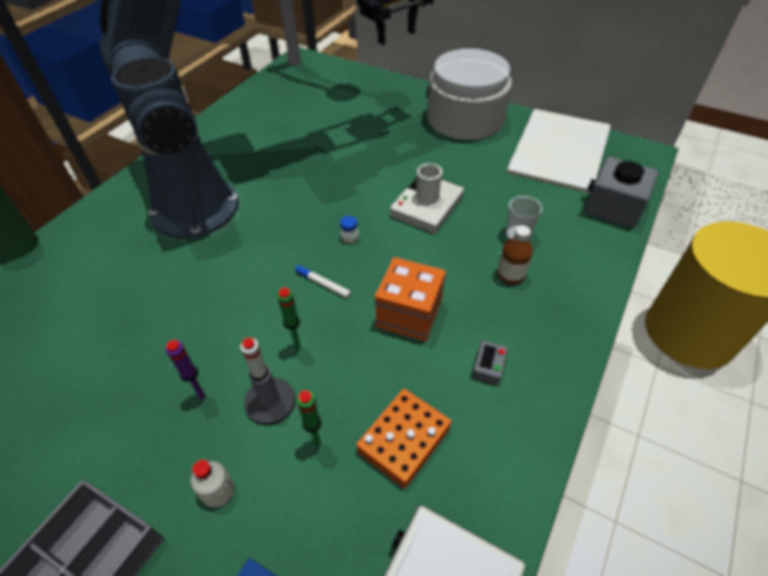

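View pics/top0.png

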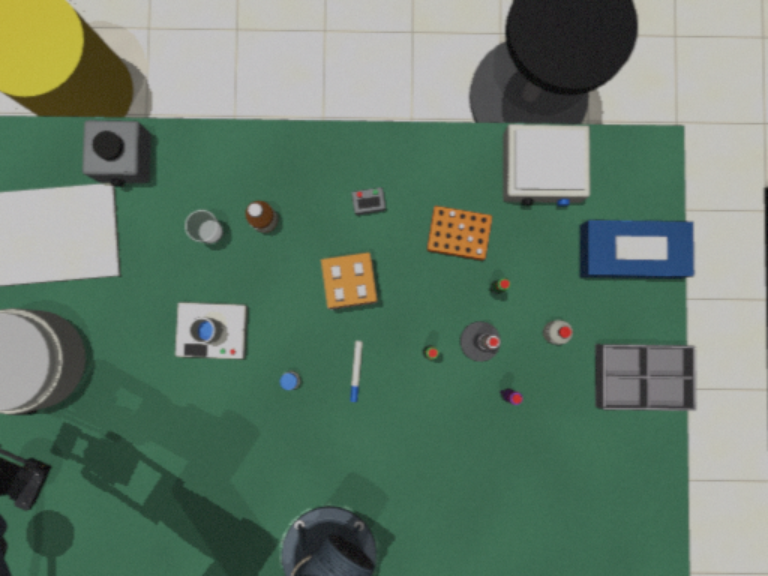

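The white handle in the grey tube stand (scene 250,345; top 493,342) fits the description. The lookalikes are green at scene (286,293) and (305,397), purple at (175,347), and the flask's red cap at (202,468). The station is at top (205,330) and the rack at top (350,281). The tube_box at top (460,233) is another orange thing, but it's flat. Next: coarse positions and one close crop.

Run:
```python
from h import *
import pickle
d=pickle.load(open("c0.pkl","rb"))
t=d["top"];s=d["scene"];k=512/768
f=lambda c,u,v,z:ray(c,u*k,v*k,z).round(4)
print("button top",f(t,494,342,.188),"scene",f(s,249,343,.188))
print("foot top",f(t,481,341,.012), "scene",f(s,269,401,.012))
print("cup top",f(t,206,331,.105),"scene",f(s,429,171,.105))
img=t["pixels"];hsv=cv2.cvtColor(img,cv2.COLOR_BGR2HSV)
m=cv2.inRange(hsv,(5,150,150),(20,255,255))
cs,_=cv2.findContours(m,cv2.RETR_EXTERNAL,cv2.CHAIN_APPROX_NONE)
for c in cs:
    if cv2.contourArea(c)>300:
        b=cv2.boxPoints(cv2.minAreaRect(c)); print("orange",[f(t,x/k,y/k,.095)[:2] for x,y in b])
def crop(c,u,v,r,S): 
    u,v=int(u*k),int(v*k); return cv2.resize(c["pixels"][v-r:v+r,u-r:u+r],(S,S),interpolation=cv2.INTER_CUBIC)
cv2.imwrite("pics/crop1.png",np.hstack([crop(s,260,375,40,400),crop(t,350,281,25,400)]))
```

```text
button top [ 0.4719 -0.3326  0.188 ] scene [ 0.4761 -0.3315  0.188 ]
foot top [ 0.4727 -0.3333  0.012 ] scene [ 0.477  -0.3349  0.012 ]
cup top [0.4874 0.2572 0.105 ] scene [0.4906 0.2672 0.105 ]
orange [array([0.6425, 0.0189]), array([ 0.6581, -0.0812]), array([ 0.5577, -0.0968]), array([0.5423, 0.003 ])]
orange [array([ 0.6677, -0.2059]), array([ 0.7603, -0.2205]), array([ 0.7416, -0.3411]), array([ 0.6491, -0.326 ])]
```

View pics/crop1.png

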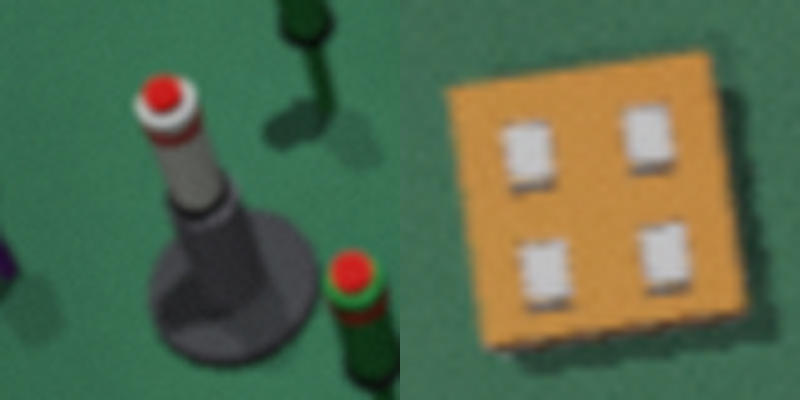

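Probe confirmed: red button, white handle, red band, grey tube. The rack's dark hinge strips lie on the low side of the image (world -x), so its yaw is about 9°. Next I'll raise the arm and head to the cup, looking with the wrist camera on the way.

```bash
cat >> h.py <<'E'
from scipy.spatial.transform import Rotation as Ro
def to(x,y,z):
    o=robot.get_obs(); R=Ro.from_quat(o["tool_rot"]).as_matrix()
    print("tool shift mm",(R.T@(np.array([x,y,z])-o["position"])*1000).round(1), "pos",o["position"].round(4),"F",o["ft_force"].round(2),"t",round(o["time"],2),"yaw",np.degrees(np.arctan2(R[1,0],R[0,0])).round(2),"tilt",R[2].round(4),"w",round(o["grip_width"],4))
E
python3 - <<'E'
from h import *
import pickle
d=pickle.load(open("c0.pkl","rb"));t=d["top"];s=d["scene"]
def tri(a,b):
    o1=-t["R"].T@t["t"];o2=-s["R"].T@s["t"];k=512/768
    d1=t["R"].T@np.linalg.inv(t["mtx"])@np.array([a[0]*k,a[1]*k,1]);d2=s["R"].T@np.linalg.inv(s["mtx"])@np.array([b[0]*k,b[1]*k,1])
    p=np.linalg.lstsq(np.c_[d1,-d2],o2-o1,rcond=None)[0]; return ((o1+d1*p[0]+o2+d2*p[1])/2).round(3)
for n,a,b in(("g1",(433,352),(286,293)),("g2",(504,284),(305,397)),("p",(516,398),(175,347)),("probe",(494,342),(249,343)),("flask",(565,332),(202,468))): print(n,tri(a,b))
w=camera("wrist");R=Ro.from_quat(robot.get_obs()["tool_rot"]).as_matrix();p=robot.get_obs()["position"]
print("cam in tool",R.T@(-w["R"].T@w["t"]-p),"axes",(R.T@w["R"].T).round(3),w["mtx"])
to(.489,.262,.30)
E
```

```text
g1 [ 0.452 -0.213  0.164]
g2 [ 0.59  -0.356  0.162]
p [ 0.361 -0.381  0.159]
probe [ 0.473 -0.332  0.186]
flask [ 0.495 -0.498  0.094]
cam in tool [ 0.00027221 -0.0809615  -0.13918785] axes [[ 1.     0.    -0.   ]
 [-0.     0.956  0.293]
 [ 0.    -0.293  0.956]] [[305.67460197   0.         258.50342975]
 [  0.         305.67460197 191.00770832]
 [  0.           0.           1.        ]]
tool shift mm [-195.   351.1  -56. ] pos [0.2395 0.5767 0.2438] F [ 0.77 -0.39 -0.05] t 0.15 yaw 67.44 tilt [-1.6e-03 -3.0e-04 -1.0e+00] w 0.0871
```

```bash
python3 -m pendant '[[[0,0,-55],0],[[-25,45,0],0],[[-25,45,0],0],[[-25,45,0],0],[[-25,45,0],0],[[-25,45,0],0],[[-25,45,0],0],[[-25,45,0],0]]'; python3 -m pendant '[[[-20,36,0],0],[[0,0,0],0],[[0,0,0],0]]'
python3 - <<'E'
from h import *
import pickle
to(.489,.262,.30)
w=camera("wrist");pickle.dump(w,open("wcup.pkl","wb"))
cv2.imwrite("pics/wcup.png",w["pixels"])
to(.600,-.039,.30)
E
```

```text
time: 1.15
position: [0.4642, 0.2932, 0.2993]
tool_rot: [0.832, 0.555, -0.0, -0.0]
ft_force: [0.4, 0.5, 0.1]
grip_width: 0.087
time: 1.52
position: [0.4884, 0.2626, 0.2992]
tool_rot: [0.832, 0.555, -0.001, -0.001]
ft_force: [1.1, 0.8, 0.8]
grip_width: 0.0873
tool shift mm [-0.3  0.8 -0.8] pos [0.4884 0.2626 0.2992] F [1.06 0.84 0.85] t 1.52 yaw 67.41 tilt [-3.0e-04 -1.4e-03 -1.0e+00] w 0.0873
tool shift mm [-236.2  219.    -0.9] pos [0.4882 0.263  0.2993] F [-0.01 -0.31 -0.23] t 1.57 yaw 67.48 tilt [-3.0e-04 -1.2e-03 -1.0e+00] w 0.0871
```

View pics/wcup.png

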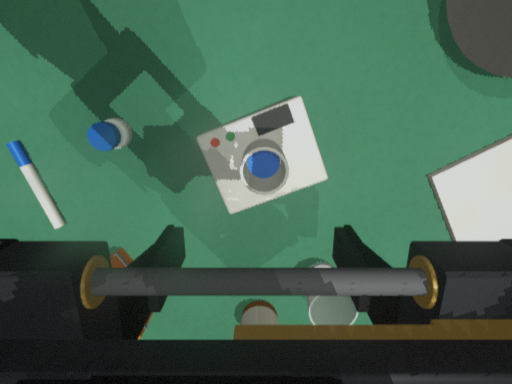

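Wrist view: cup rim at about (264,170), station corners (301,97), (327,178), (231,213) and (197,137), and the jaws in the lower half. On to the rack.

```bash
python3 - <<'E'
from h import *
import pickle
w=pickle.load(open("wcup.pkl","rb"))
C=np.array([ray(w,*p,.03)[:2] for p in((301,97),(327,178),(231,213),(197,137))])
print(C.round(4),"centre",C.mean(0).round(4),"sides",np.linalg.norm(C-np.roll(C,1,0),axis=1).round(4))
img=w["pixels"];hsv=cv2.cvtColor(img,cv2.COLOR_BGR2HSV)
print("rim guess",ray(w,264,171,.105).round(4))
for e in((240,170),(290,170)): print(ray(w,*e,.105).round(4))
print("proj centre rim",proj(w,[*C.mean(0),.105]).round(1))
# rim circle outline projected around candidate, draw for check
big=cv2.resize(img[110:230,200:340],None,fx=5,fy=5,interpolation=cv2.INTER_CUBIC)
for r,col in((.028,(0,0,255)),(.024,(0,255,255))):
  for a in np.linspace(0,6.28,60):
    u=proj(w,[C.mean(0)[0]+r*np.cos(a),C.mean(0)[1]+r*np.sin(a),.105]); cv2.circle(big,tuple(int(x) for x in ((u-[200,110]+.5)*5)),1,col,-1)
cv2.imwrite("pics/cupchk.png",big)
E
python3 -m pendant '[[[-37,34,0],0],[[-37,34,0],0],[[-37,34,0],0],[[-37,34,0],0],[[-37,34,0],0],[[-37,34,0],0],[[-15,15,0],0],[[0,-60,0],0]]';  python3 -m pendant '[[[0,0,0],0],[[0,0,0],0]]'
python3 - <<'E'
from h import *
import pickle
w=camera("wrist");pickle.dump(w,open("wrack.pkl","wb"))
cv2.imwrite("pics/wrack.png",w["pixels"])
to(.474,-.333,.30)
E
```

```text
[[0.4339 0.3444]
 [0.548  0.3406]
 [0.5443 0.1972]
 [0.4286 0.1995]] centre [0.4887 0.2704] sides [0.145  0.1141 0.1434 0.1157]
rim guess [0.4887 0.2695 0.105 ]
[0.4773 0.2452 0.105 ]
[0.4988 0.2968 0.105 ]
proj centre rim [264.7 170.7]
time: 2.58
position: [0.5483, -0.019, 0.2985]
tool_rot: [0.832, 0.554, 0.001, 0.001]
ft_force: [0.3, 0.4, 0.4]
grip_width: 0.0864
time: 2.82
position: [0.545, -0.0159, 0.3001]
tool_rot: [0.831, 0.556, 0.001, 0.0]
ft_force: [1.2, 0.2, 1.0]
grip_width: 0.0871
tool shift mm [-3.20e+02  5.46e+01  2.00e-01] pos [ 0.5458 -0.0165  0.3003] F [ 0.4   0.08 -0.51] t 2.88 yaw 67.54 tilt [ 6.0e-04  2.1e-03 -1.0e+00] w 0.0869
```

View pics/cupchk.png

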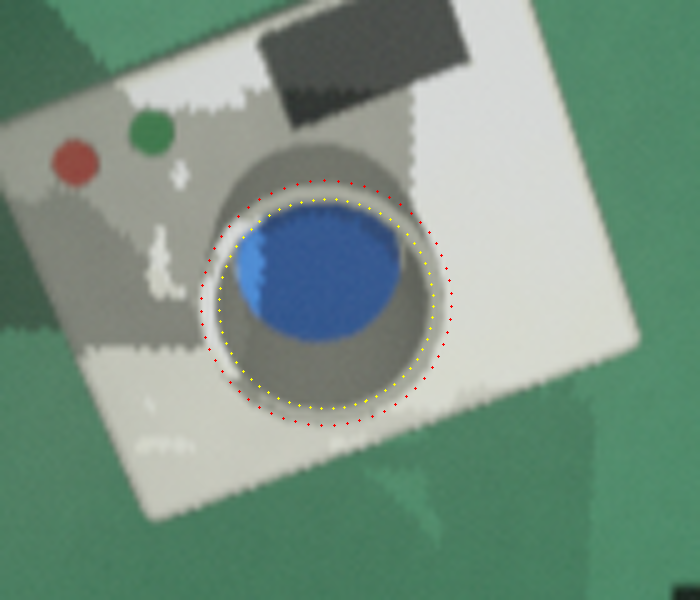

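View pics/wrack.png

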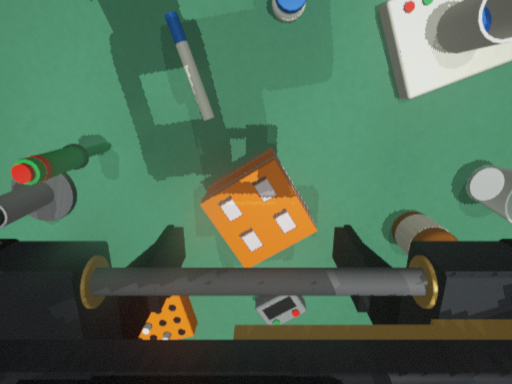

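Pictures 4–6: the projected rim circle fits the cup within about 1 mm. The rack's flaps are at (231,210), (265,190), (285,221) and (251,240). Now fitting the flaps.

Run:
```python
from h import *
import pickle
w=pickle.load(open("wrack.pkl","rb"));img=w["pixels"];hsv=cv2.cvtColor(img,cv2.COLOR_BGR2HSV)
m=cv2.inRange(hsv,(5,120,185),(22,255,255)); m=cv2.morphologyEx(m,cv2.MORPH_CLOSE,np.ones((3,3)))
cs,h=cv2.findContours(m,cv2.RETR_CCOMP,cv2.CHAIN_APPROX_NONE)
i=max((j for j in range(len(cs)) if h[0][j][3]<0 and cv2.pointPolygonTest(cs[j],(258,200),False)>-50),key=lambda j:cv2.contourArea(cs[j]))
wp=lambda c:np.array([ray(w,*p[0],.095)[:2] for p in c],np.float32)
r=cv2.minAreaRect(wp(cs[i])*1000);print("outer",r)
rect=cv2.minAreaRect(wp(cs[i])*1000)
for j in range(len(cs)):
    if h[0][j][3]==i and cv2.contourArea(cs[j])>30:
        q=cv2.minAreaRect(wp(cs[j])*1000);print("flap",np.round(q[0],1),np.round(q[1],1),round(q[2],1),cs[j].mean(0)[0].round(1))
big=cv2.resize(img[140:280,185:335],None,fx=4,fy=4,interpolation=cv2.INTER_CUBIC)
o=np.array([185,140])
for c in [cv2.boxPoints(r)]:
    for p in c: 
        u=proj(w,[*(p/1000),.095]);print("corner",p.round(1),u.round(1)); cv2.circle(big,tuple(int(x) for x in (u-o+.5)*4),3,(0,0,255),-1)
cv2.imwrite("pics/rack2.png",big)
```

```text
outer ((599.5410766601562, -36.9725227355957), (103.45663452148438, 103.73259735107422), 8.915643692016602)
flap [622.9 -57.6] [30.6 20.2] 8.9 [250.7 239.5]
flap [615.2 -10.3] [30.8 20.3] 8.1 [284.3 220.8]
flap [575.4 -65.1] [30.6 20.2] 8.9 [230.  208.5]
corner [540.4   6.3] [274.5 159.7]
corner [556.5 -96.2] [199.6 204.2]
corner [658.7 -80.2] [245.5 269.4]
corner [642.6  22.3] [317.2 230.6]
```

View pics/rack2.png

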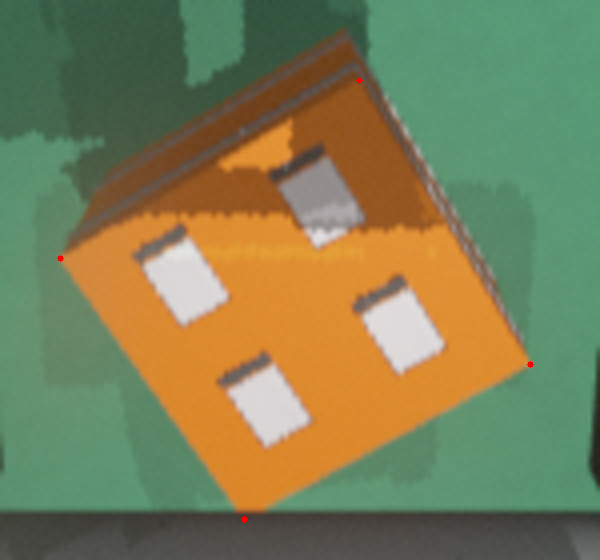

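The flaps give yaw 9.0° with cells at ±24 mm about rack centre (0.5995,-0.037), and the outline and top view agree within 2 mm. Now above the probe.

```bash
python3 -m pendant '[[[-50,9,0],0],[[-50,9,0],0],[[-50,9,0],0],[[-50,9,0],0],[[-50,9,0],0],[[-50,9,0],0],[[-20,0,0],0],[[0,0,0],0]]';  python3 -m pendant '[[[0,0,0],0]]'
python3 - <<'E'
from h import *
import pickle
w=camera("wrist");pickle.dump(w,open("wprobe.pkl","wb"))
img=w["pixels"];hsv=cv2.cvtColor(img,cv2.COLOR_BGR2HSV)
m=cv2.inRange(hsv,(0,150,120),(8,255,255))|cv2.inRange(hsv,(172,150,120),(180,255,255))
cs,_=cv2.findContours(m,cv2.RETR_EXTERNAL,cv2.CHAIN_APPROX_NONE)
for c in cs:
    if cv2.contourArea(c)>40:
        (u,v),r=cv2.minEnclosingCircle(c); print("red",round(u,1),round(v,1),round(r,1),ray(w,u,v,.188).round(4))
b=hsv[...,2];x=cv2.resize(img[120:260,180:340],None,fx=4,fy=4);cv2.imwrite("pics/wprobe.png",x)
to(.474,-.333,.30)
E
```

```text
time: 3.88
position: [0.4723, -0.3346, 0.2996]
tool_rot: [0.832, 0.554, 0.0, 0.0]
ft_force: [-0.2, 0.8, -0.1]
grip_width: 0.0868
time: 4.0
position: [0.4726, -0.3322, 0.2996]
tool_rot: [0.831, 0.556, 0.0, -0.0]
ft_force: [-0.2, 0.1, 0.6]
grip_width: 0.087
red 280.5 298.0 7.8 [ 0.5764 -0.3517  0.188 ]
red 141.5 237.8 9.8 [ 0.4693 -0.4442  0.188 ]
red 259.9 193.9 9.9 [ 0.4719 -0.33    0.188 ]
red 376.0 113.0 10.8 [ 0.4447 -0.2188  0.188 ]
red 155.0 91.0 11.4 [ 0.3627 -0.3735  0.188 ]
tool shift mm [-0.4  1.7 -0.4] pos [ 0.4726 -0.3319  0.2996] F [-0.64  0.57 -1.09] t 4.05 yaw 67.54 tilt [ 9.e-04 -3.e-04 -1.e+00] w 0.0871
```

View pics/wprobe.png

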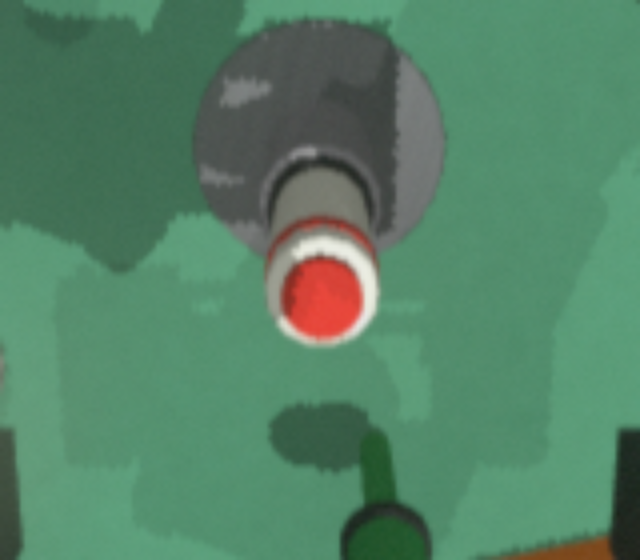

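The white probe is directly below: button (260,194) → world (0.472,-0.330). Descend and grip.

```bash
python3 -m pendant '[[[1.5,-1.5,40],0],[[0,0,40],0],[[0,0,40],0],[[0,0,30],0],[[0,0,0],0],[[0,0,0],0]]';  python3 -m pendant '[[[0,0,0],0],[[0,0,0],0],[[0,0,0],0],[[0,0,0],0],[[0,0,0],0],[[0,0,0],0]]' 10 35
python3 - <<'E'
from h import *
to(.472,-.330,.3)
E
```

```text
time: 4.8
position: [0.4723, -0.3315, 0.1507]
tool_rot: [0.831, 0.556, 0.0, 0.001]
ft_force: [-0.2, 0.4, 0.1]
grip_width: 0.087
time: 5.55
position: [0.4712, -0.3317, 0.1495]
tool_rot: [0.832, 0.555, -0.0, -0.0]
ft_force: [0.9, 0.4, -0.4]
grip_width: 0.0347
tool shift mm [ 1.900e+00  1.000e-01 -1.505e+02] pos [ 0.4712 -0.3317  0.1495] F [ 0.94  0.38 -0.37] t 5.55 yaw 67.43 tilt [ 1.e-04 -2.e-04 -1.e+00] w 0.0347
```

```bash
python3 -m pendant '[[[0,0,0],0],[[0,0,0],0],[[0,0,0],0],[[0,0,0],0]]';  python3 -m pendant '[[[0,0,-10],0],[[0,0,-20],0],[[0,0,-30],0],[[0,0,-30],0],[[0,0,-30],0],[[0,0,-30],0],[[0,0,0],0],[[0,0,0],0]]'
python3 - <<'E'
from h import *
import pickle
to(.4887,.2704,.3)
w=camera("wrist");pickle.dump(w,open("wheld.pkl","wb"))
R=Ro.from_quat(robot.get_obs()["tool_rot"]).as_matrix();p=robot.get_obs()["position"]
print("tip expected px",proj(w,p+R@[0,0,.128]).round(1))
cv2.imwrite("pics/held.png",cv2.resize(w["pixels"][120:290,180:340],None,fx=3.5,fy=3.5,interpolation=cv2.INTER_CUBIC))
E
```

```text
time: 6.05
position: [0.4712, -0.3316, 0.1495]
tool_rot: [0.832, 0.555, -0.0, -0.0]
ft_force: [1.4, -0.2, -0.8]
grip_width: 0.0253
time: 7.05
position: [0.4706, -0.3311, 0.2987]
tool_rot: [0.832, 0.555, -0.0, -0.001]
ft_force: [0.1, 1.3, -1.6]
grip_width: 0.0253
tool shift mm [ 562.4 -214.1   -0.6] pos [ 0.4706 -0.3311  0.2987] F [ 0.11  1.28 -1.57] t 7.05 yaw 67.44 tilt [ 7.0e-04 -1.7e-03 -1.0e+00] w 0.0253
tip expected px [258.2 189.4]
```

View pics/held.png

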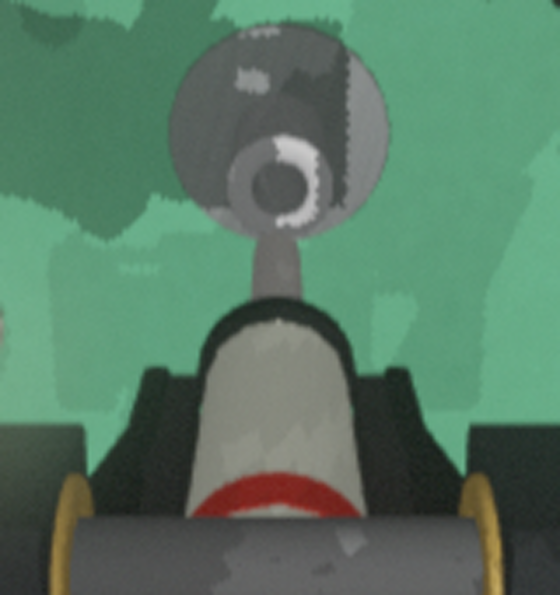

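Held straight: tip seen at about (259,188), predicted (258,189). Now to the cup.

```bash
python3 -m pendant '[[[30,-11,0],0],[[45,-17,0],0],[[45,-17,0],0],[[45,-17,0],0],[[45,-17,0],0],[[45,-17,0],0],[[45,-17,0],0],[[45,-17,0],0]]';  python3 -m pendant '[[[45,-17,0],0],[[45,-17,0],0],[[45,-17,0],0],[[45,-17,0],0],[[35,-16,0],0],[[0,0,0],0],[[0,0,0],0],[[0,0,0],0]]'
python3 - <<'E'
from h import *
to(.4887,.2704,.245)
E
```

```text
time: 8.1
position: [0.4827, 0.0383, 0.2981]
tool_rot: [0.832, 0.555, -0.001, -0.001]
ft_force: [-0.3, -0.6, -0.9]
grip_width: 0.0253
time: 9.1
position: [0.4884, 0.2663, 0.299]
tool_rot: [0.832, 0.555, -0.001, -0.0]
ft_force: [-0.6, -0.2, -1.7]
grip_width: 0.0257
tool shift mm [ 4.  -1.2 54. ] pos [0.4884 0.2663 0.299 ] F [-0.62 -0.22 -1.74] t 9.1 yaw 67.35 tilt [-1.2e-03 -8.0e-04 -1.0e+00] w 0.0257
```

```bash
python3 -m pendant '[[[3,-2,0],0],[[0,0,0],0],[[0,0,30],0],[[0,0,30],0],[[0,0,20],0],[[0,0,6],0],[[0,0,0],0],[[0,0,0],0]]'
python3 - <<'E'
from h import *
to(.4887,.2704,.20)
E
for i in 1 2; do python3 -m pendant '[[[0,0,0],0]]'|grep -E "force|posi"; done
python3 -m pendant '[[[0,0,2],0],[[0,0,2],0],[[0,0,0],0],[[0,0,0],0]]'
```

```text
time: 10.1
position: [0.4886, 0.2713, 0.2146]
tool_rot: [0.832, 0.555, 0.001, 0.0]
ft_force: [-0.5, 0.5, -0.2]
grip_width: 0.0253
tool shift mm [-0.8  0.4 14.6] pos [0.4886 0.2713 0.2146] F [-0.47  0.47 -0.16] t 10.1 yaw 67.43 tilt [ 0.0014  0.0017 -1.    ] w 0.0253
position: [0.4883, 0.2712, 0.2145]
ft_force: [0.6, 0.4, -1.5]
position: [0.488, 0.2712, 0.2141]
ft_force: [-0.7, 0.1, -2.1]
time: 10.85
position: [0.4878, 0.271, 0.2094]
tool_rot: [0.832, 0.555, -0.0, -0.0]
ft_force: [-0.1, 0.1, -1.5]
grip_width: 0.0254
```

```bash
python3 -m pendant '[[[0,0,2],0],[[0,0,2],0],[[0,0,0],0],[[0,0,0],0]]' | grep -E "force|posi"; python3 -m pendant '[[[0,0,2],0],[[0,0,2],0],[[0,0,0],0],[[0,0,0],0]]'| grep -E "force|posi"
```

```text
position: [0.4878, 0.271, 0.2055]
ft_force: [-0.0, 1.5, -1.6]
position: [0.4878, 0.2711, 0.2015]
ft_force: [-0.7, 0.4, -0.5]
```

```bash
python3 -m pendant '[[[0,0,2],0],[[0,0,2],0],[[0,0,0],0],[[0,0,0],0]]' | grep -E "force|posi"
```

```text
position: [0.4878, 0.2711, 0.1975]
ft_force: [-0.5, -0.2, -2.1]
```

```bash
python3 -m pendant '[[[0,0,2],0],[[0,0,2],0],[[0,0,0],0],[[0,0,0],0]]' | grep -E "force|posi"
```

```text
position: [0.4878, 0.2711, 0.1935]
ft_force: [-0.4, 0.8, -1.1]
```

```bash
python3 -m pendant '[[[0,0,2],0],[[0,0,2],0],[[0,0,0],0],[[0,0,0],0]]' | grep -E "force|posi"
```

```text
position: [0.4878, 0.2711, 0.1895]
ft_force: [-0.4, -0.1, -1.3]
```

```bash
python3 -m pendant '[[[0,0,1],0],[[0,0,2],0],[[0,0,0],0],[[0,0,0],0]]' | grep -E "force|posi"
```

```text
position: [0.4878, 0.2711, 0.1865]
ft_force: [-0.4, 0.4, -1.3]
```

Tip at about 0.057, no contact yet. The pad must be at 0.050 or higher.

```bash
python3 -m pendant '[[[0,0,2],0],[[0,0,2],0],[[0,0,0],0],[[0,0,0],0]]' | grep -E "force|posi"
```

```text
position: [0.4879, 0.2711, 0.1826]
ft_force: [0.9, 0.7, 0.0]
```

```bash
python3 -m pendant '[[[0,0,1],0],[[0,0,2],0],[[0,0,0],0],[[0,0,0],0]]' | grep -E "force|posi"
```

```text
position: [0.4879, 0.2711, 0.1798]
ft_force: [-1.0, 0.2, 2.1]
```

```bash
python3 -m pendant '[[[0,0,1],0],[[0,0,1.5],0],[[0,0,0],0],[[0,0,0],0]]' | grep -E "force|posi"; for i in 1 2 3 4 5 6 7 8; do python3 -m pendant '[[[0,0,0],0]]' | grep -E "force|posi"; done
```

```text
position: [0.4879, 0.2711, 0.1772]
ft_force: [-1.1, 0.2, 4.3]
position: [0.488, 0.2711, 0.1772]
ft_force: [-1.0, -1.1, 4.2]
position: [0.4879, 0.2711, 0.1771]
ft_force: [-0.7, -0.0, 3.4]
position: [0.4879, 0.2711, 0.1771]
ft_force: [-0.2, 1.0, 3.6]
position: [0.4879, 0.2711, 0.1771]
ft_force: [-0.8, 0.1, 3.9]
position: [0.4879, 0.2711, 0.1771]
ft_force: [-0.8, 0.4, 4.7]
position: [0.4879, 0.2711, 0.1771]
ft_force: [-0.5, -0.7, 4.9]
position: [0.4879, 0.2711, 0.1771]
ft_force: [-1.1, 0.7, 4.4]
position: [0.4879, 0.2711, 0.1771]
ft_force: [-0.1, -0.5, 5.7]
```

The pad was held at about 5.7 N (about 5.7 mm) for over 1 s. Withdraw and go above cell1 of the rack.

```bash
python3 -m pendant '[[[0,0,-10],0],[[0,0,-25],0],[[0,0,-30],0],[[0,0,-30],0],[[0,0,-25],0],[[0,0,0],0],[[0,0,0],0]]'
python3 - <<'E'
from h import *
to(.5721,-.0171,.295)
E
```

```text
time: 17.23
position: [0.4867, 0.2707, 0.2957]
tool_rot: [0.832, 0.555, -0.002, -0.0]
ft_force: [-0.7, -1.3, -2.1]
grip_width: 0.0253
tool shift mm [-233.   189.3    0.7] pos [0.4867 0.2707 0.2957] F [-0.68 -1.29 -2.05] t 17.23 yaw 67.44 tilt [-0.002  -0.0024 -1.    ] w 0.0253
```

```bash
python3 -m pendant '[[[-24,20,0],0],[[-40,32,0],0],[[-40,32,0],0],[[-40,32,0],0],[[-40,32,0],0],[[-30,24,0],0],[[-20,16,0],0],[[0,0,0],0]]'; python3 -m pendant '[[[0,0,20],0],[[0,0,20],0],[[0,0,0],0],[[0,0,0],0],[[0,0,0],0],[[0,0,0],0]]'
python3 - <<'E'
from h import *
import pickle
P=[]
for i in range(6):
    w=camera("wrist"); o=robot.get_obs(); P.append(o["position"])
pickle.dump(w,open("wr2.pkl","wb"))
p=np.mean(P,0);R=Ro.from_quat(o["tool_rot"]).as_matrix();print(p.round(4),np.std(P,0).round(5))
to(.5721,-.0171,.2245)
print("tip exp px",proj(w,p+R@[0,0,.1295]).round(1))
img=w["pixels"];big=cv2.resize(img[140:270,180:340],None,fx=4,fy=4,interpolation=cv2.INTER_CUBIC)
c=np.array([.5995,-.0371]);a=np.radians(9);ex=np.array([np.cos(a),np.sin(a)]);ey=np.array([-ex[1],ex[0]])
for i,(sx,sy) in enumerate(((-1,-1),(-1,1),(1,-1),(1,1))):
    q=c+.024*(sx*ex+sy*ey);print(i,q.round(4))
    for dx,dy in((-13,-9),(-13,9),(10,-9),(10,9),(0,0)):
        u=proj(w,[*(q+dx/1000*ex+dy/1000*ey),.095]);cv2.circle(big,tuple(int(x) for x in (u-[180,140]+.5)*4),2,(255,0,0),-1)
cv2.imwrite("pics/rackprobe.png",big)
E
```

```text
time: 18.23
position: [0.5712, -0.0189, 0.295]
tool_rot: [0.833, 0.554, -0.001, -0.001]
ft_force: [-0.1, 0.1, -1.6]
grip_width: 0.0255
time: 18.98
position: [0.572, -0.0171, 0.2578]
tool_rot: [0.832, 0.555, 0.0, 0.0]
ft_force: [0.0, -0.3, -2.2]
grip_width: 0.0251
[ 0.5717 -0.0172  0.2574] [9.0e-05 2.0e-05 1.8e-04]
tool shift mm [ 0.3  0.4 32.7] pos [ 0.5716 -0.0172  0.2572] F [-0.62 -0.84 -1.46] t 19.27 yaw 67.43 tilt [ 0.e+00  2.e-04 -1.e+00] w 0.0256
tip exp px [258.1 189.6]
0 [ 0.5795 -0.0646]
1 [ 0.572  -0.0171]
2 [ 0.627  -0.0571]
3 [ 0.6195 -0.0096]
```

View pics/rackprobe.png

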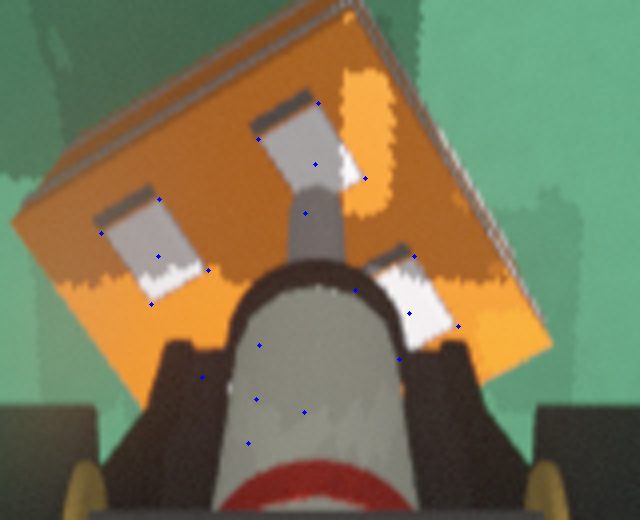

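The predicted cell corners fit the flap edges within about 1 mm. The tip sits about 1 mm off the TCP axis, so I'll compensate and feel cell1.

```bash
python3 -m pendant '[[[-0.7,-0.8,10],0],[[0,0,10],0],[[0,0,6],0],[[0,0,2],0],[[0,0,0],0],[[0,0,0],0]]' - 20|grep -E "force|posi"; python3 -m pendant '[[[0,0,1],0],[[0,0,1],0],[[0,0,1],0],[[0,0,0],0]]'|grep -E "force|posi"
```

```text
position: [0.5709, -0.0175, 0.2293]
ft_force: [0.4, 1.3, -1.1]
position: [0.5705, -0.0175, 0.226]
ft_force: [-0.4, 0.8, -1.2]
```

```bash
python3 -m pendant '[[[0,0,1],0],[[0,0,1],0],[[0,0,0],0]]'|grep -E "force|posi"
```

```text
position: [0.5706, -0.0175, 0.224]
ft_force: [0.1, -0.7, -1.7]
```

```bash
python3 -m pendant '[[[0,0,1],0],[[0,0,1],0],[[0,0,0],0]]'|grep -E "force|posi"
```

```text
position: [0.5706, -0.0175, 0.222]
ft_force: [-0.2, -0.2, -1.2]
```

```bash
python3 -m pendant '[[[0,0,1.5],0],[[0,0,1.5],0],[[0,0,0],0]]'|grep -E "force|posi"
```

```text
position: [0.5707, -0.0175, 0.2189]
ft_force: [-0.4, -0.3, -1.4]
```

```bash
python3 -m pendant '[[[0,0,2],0],[[0,0,2],0],[[0,0,2],0],[[0,0,0],0]]'|grep -E "force|posi"
```

```text
position: [0.5707, -0.0175, 0.2128]
ft_force: [0.4, 1.2, -1.2]
```

```bash
python3 -m pendant '[[[0,0,2],0],[[0,0,2],0],[[0,0,2],0],[[0,0,0],0]]'|grep -E "force|posi"
```

```text
position: [0.5706, -0.0175, 0.2068]
ft_force: [0.8, -0.3, -2.2]
```

```bash
python3 -m pendant '[[[0,0,3],0],[[0,0,3],0],[[0,0,3],0],[[0,0,0],0]]'|grep -E "force|posi"
```

```text
position: [0.5704, -0.0175, 0.1976]
ft_force: [0.5, -0.2, -1.5]
```

```bash
python3 -m pendant '[[[0,0,1.5],0],[[0,0,1.5],0],[[0,0,1.5],0],[[0,0,0],0]]'|grep -E "force|posi"
```

```text
position: [0.5707, -0.0175, 0.1936]
ft_force: [-0.1, 0.2, -1.0]
```

```bash
python3 -m pendant '[[[0,0,1],0],[[0,0,1],0],[[0,0,0],0]]'|grep -E "force|posi"
```

```text
position: [0.5708, -0.0176, 0.1919]
ft_force: [0.5, -0.4, 2.8]
```

Cell1: 4 N at the vial's height, so it's occupied. Next is cell3.

```bash
python3 -m pendant '[[[0,0,-5],0],[[0,0,-15],0],[[0,0,-23],0],[[8,13,0],0],[[10,16,0],0],[[7,12,0],0],[[0,0,0],0],[[0,0,0],0]]' |grep -E "force|posi"; python3 -m pendant '[[[0,0,0],0],[[0,0,3],0],[[0,0,3],0],[[0,0,0],0]]'|grep -E "force|posi";python3 -c "
from h import *
to(.6195-.0013,-.0096-.0005,.2245)"
```

```text
position: [0.6172, -0.0101, 0.2343]
ft_force: [0.4, -0.1, -2.7]
position: [0.6177, -0.0101, 0.2281]
ft_force: [0.5, 0.7, -1.9]
tool shift mm [0.2 0.4 3.6] pos [ 0.6177 -0.0101  0.2281] F [ 0.5   0.65 -1.94] t 25.52 yaw 67.44 tilt [-2.e-04 -1.e-03 -1.e+00] w 0.0257
```

```bash
python3 -m pendant '[[[0.2,0.4,1],0],[[0,0,1],0],[[0,0,1],0],[[0,0,1],0],[[0,0,0],0]]'|grep -E "force|posi"
```

```text
position: [0.6185, -0.0101, 0.2244]
ft_force: [-0.8, 0.5, -1.9]
```

```bash
python3 -m pendant '[[[0,0,1],0],[[0,0,1],0],[[0,0,0],0]]'|grep -E "force|posi"
```

```text
position: [0.6185, -0.0101, 0.2225]
ft_force: [-0.1, 0.9, -1.2]
```

```bash
python3 -m pendant '[[[0,0,1],0],[[0,0,1],0],[[0,0,0],0]]'|grep -E "force|posi"
```

```text
position: [0.6185, -0.0101, 0.2205]
ft_force: [-0.1, -0.8, -0.8]
```

```bash
python3 -m pendant '[[[0,0,2],0],[[0,0,2],0],[[0,0,2],0],[[0,0,0],0]]'|grep -E "force|posi"
```

```text
position: [0.6186, -0.0101, 0.2143]
ft_force: [0.6, -0.4, -1.8]
```

```bash
python3 -m pendant '[[[0,0,2],0],[[0,0,2],0],[[0,0,2],0],[[0,0,0],0]]'|grep -E "force|posi"
```

```text
position: [0.6185, -0.0101, 0.2083]
ft_force: [0.2, -0.0, -0.8]
```

```bash
python3 -m pendant '[[[0,0,4],0],[[0,0,4],0],[[0,0,3],0],[[0,0,0],0]]'|grep -E "force|posi"
```

```text
position: [0.6183, -0.0101, 0.197]
ft_force: [0.8, -0.4, -1.1]
```

```bash
python3 -m pendant '[[[0,0,1.5],0],[[0,0,1.5],0],[[0,0,1],0],[[0,0,1],0],[[0,0,0],0]]'|grep -E "force|posi"
```

```text
position: [0.6187, -0.0102, 0.1928]
ft_force: [0.4, -0.6, 1.2]
```

```bash
python3 -m pendant '[[[0,0,0],0],[[0,0,0],0]]'|grep -E "force|posi"
```

```text
position: [0.6186, -0.0102, 0.1928]
ft_force: [0.4, 0.3, 2.2]
```

Cell3 is occupied too (3.5 N at vial height). Now cell2.

```bash
python3 -m pendant '[[[0,0,-5],0],[[0,0,-15],0],[[0,0,-22],0],[[-13,8,0],0],[[-16,10,0],0],[[-12,7,0],0],[[0,0,0],0],[[0,0,0],0]]' |grep -E "force|posi"; python3 -m pendant '[[[0,0,0],0],[[0,0,3],0],[[0,0,3],0],[[0,0,0],0]]'|grep -E "force|posi";python3 -c "
from h import *
to(.6270-.0013,-.0571-.0005,.2245)"
```

```text
position: [0.6255, -0.0576, 0.2339]
ft_force: [-0.5, -0.7, -2.3]
position: [0.6256, -0.0573, 0.2281]
ft_force: [1.3, 0.0, -1.2]
tool shift mm [-0.2  0.2  3.6] pos [ 0.6256 -0.0573  0.2281] F [ 1.33  0.01 -1.17] t 30.77 yaw 67.45 tilt [-1.e-04 -9.e-04 -1.e+00] w 0.0257
```

```bash
python3 -m pendant '[[[-0.2,0.2,1],0],[[0,0,1],0],[[0,0,1],0],[[0,0,1],0],[[0,0,0],0]]'|grep -E "force|posi"
```

```text
position: [0.6259, -0.0578, 0.2245]
ft_force: [-0.4, -0.5, -1.4]
```

```bash
python3 -m pendant '[[[0,0,1],0],[[0,0,1],0],[[0,0,0],0]]'|grep -E "force|posi"
```

```text
position: [0.626, -0.0579, 0.2225]
ft_force: [0.2, -0.1, -0.9]
```

```bash
python3 -m pendant '[[[0,0,1],0],[[0,0,1],0],[[0,0,0],0]]'|grep -E "force|posi"
```

```text
position: [0.626, -0.0579, 0.2205]
ft_force: [0.0, 0.1, -1.7]
```

```bash
python3 -m pendant '[[[0,0,2],0],[[0,0,2],0],[[0,0,2],0],[[0,0,0],0]]'|grep -E "force|posi"
```

```text
position: [0.6261, -0.0578, 0.2143]
ft_force: [0.3, 0.0, -0.7]
```

```bash
python3 -m pendant '[[[0,0,4],0],[[0,0,4],0],[[0,0,4],0],[[0,0,4],0],[[0,0,0],0]]'|grep -E "force|posi"
```

```text
position: [0.6257, -0.0577, 0.1979]
ft_force: [0.1, 0.4, -1.8]
```

```bash
python3 -m pendant '[[[0,0,1.5],0],[[0,0,1.5],0],[[0,0,1],0],[[0,0,1],0],[[0,0,0],0],[[0,0,0],0]]'|grep -E "force|posi"
```

```text
position: [0.626, -0.0578, 0.1936]
ft_force: [0.5, -0.3, -0.5]
```

```bash
python3 -m pendant '[[[0,0,1],0],[[0,0,1],0],[[0,0,0],0],[[0,0,0],0]]'|grep -E "force|posi"
```

```text
position: [0.6261, -0.0579, 0.1919]
ft_force: [0.2, 0.3, 3.7]
```

Cell2 is occupied (5 N), which leaves cell0.

```bash
python3 -m pendant '[[[0,0,-5],0],[[0,0,-15],0],[[0,0,-23],0],[[-8,-13,0],0],[[-10,-16,0],0],[[-7,-12,0],0],[[0,0,0],0],[[0,0,0],0]]' |grep -E "force|posi"; python3 -m pendant '[[[0,0,0],0],[[0,0,3],0],[[0,0,3],0],[[0,0,0],0]]'|grep -E "force|posi";python3 -c "
from h import *
to(.5795-.0013,-.0646-.0005,.2245)"
```

```text
position: [0.5793, -0.0653, 0.2349]
ft_force: [0.5, -0.3, -1.5]
position: [0.5783, -0.0651, 0.228]
ft_force: [-0.3, 0.0, -1.8]
tool shift mm [-0.  -0.1  3.5] pos [ 0.5783 -0.0651  0.228 ] F [-0.27  0.04 -1.77] t 36.02 yaw 67.44 tilt [-1.0e-04 -1.1e-03 -1.0e+00] w 0.0254
```

```bash
python3 -m pendant '[[[0,0,1],0],[[0,0,1],0],[[0,0,1],0],[[0,0,1],0],[[0,0,0],0]]'|grep -E "force|posi"
```

```text
position: [0.5785, -0.0652, 0.2245]
ft_force: [-0.1, -0.0, 0.3]
```

```bash
python3 -m pendant '[[[0,0,1],0],[[0,0,1],0],[[0,0,0],0]]'|grep -E "force|posi"
```

```text
position: [0.5785, -0.0652, 0.2225]
ft_force: [-0.2, 0.1, -0.6]
```

```bash
python3 -m pendant '[[[0,0,1],0],[[0,0,1],0],[[0,0,0],0]]'|grep -E "force|posi"
```

```text
position: [0.5786, -0.0652, 0.2205]
ft_force: [0.2, 0.3, -1.1]
```

```bash
python3 -m pendant '[[[0,0,2],0],[[0,0,2],0],[[0,0,2],0],[[0,0,0],0]]'|grep -E "force|posi"
```

```text
position: [0.5786, -0.0652, 0.2144]
ft_force: [-0.0, -0.3, -1.1]
```

```bash
python3 -m pendant '[[[0,0,4],0],[[0,0,4],0],[[0,0,4],0],[[0,0,4],0],[[0,0,0],0]]'|grep -E "force|posi"
```

```text
position: [0.5783, -0.0651, 0.198]
ft_force: [-0.0, -0.3, -1.1]
```

```bash
python3 -m pendant '[[[0,0,2],0],[[0,0,2],0],[[0,0,2],0],[[0,0,1],0],[[0,0,0],0],[[0,0,0],0]]'|grep -E "force|posi"
```

```text
position: [0.5786, -0.0652, 0.1916]
ft_force: [1.2, 0.4, -0.6]
```

No contact below vial height: cell0 is empty. Push on in.

```bash
python3 -m pendant '[[[0,0,2],0],[[0,0,3],0],[[0,0,3],0],[[0,0,0],0],[[0,0,0],0]]'|grep -E "force|posi"
```

```text
position: [0.5785, -0.0652, 0.1834]
ft_force: [0.3, 0.3, -1.6]
```

```bash
python3 -m pendant '[[[0,0,3],0],[[0,0,3],0],[[0,0,3],0],[[0,0,3],0],[[0,0,0],0]]'|grep -E "force|posi"
```

```text
position: [0.5784, -0.0652, 0.1712]
ft_force: [0.9, -1.1, -2.1]
```

```bash
python3 -m pendant '[[[0,0,3],0],[[0,0,3],0],[[0,0,3],0],[[0,0,3],0],[[0,0,0],0]]'|grep -E "force|posi"
```

```text
position: [0.5784, -0.0651, 0.1592]
ft_force: [0.8, -0.3, -1.3]
```

```bash
python3 -m pendant '[[[0,0,3],0],[[0,0,3],0],[[0,0,3],0],[[0,0,0],0],[[0,0,0],0]]'|grep -E "force|posi"
```

```text
position: [0.5786, -0.0652, 0.1505]
ft_force: [0.1, 0.1, -2.6]
```

```bash
python3 -m pendant '[[[0,0,1.5],0],[[0,0,1.5],0],[[0,0,1],0],[[0,0,0],0]]'|grep -E "force|posi"
```

```text
position: [0.5785, -0.0652, 0.1464]
ft_force: [0.2, -0.1, -1.8]
```

```bash
python3 -m pendant '[[[0,0,1],0],[[0,0,1],0],[[0,0,0],0],[[0,0,0],0]]'|grep -E "force|posi"
```

```text
position: [0.5785, -0.0652, 0.1445]
ft_force: [1.2, 0.0, -0.8]
```

```bash
python3 -m pendant '[[[0,0,0.5],0],[[0,0,0.5],0],[[0,0,0],0],[[0,0,0],0]]'|grep -E "force|posi"
```

```text
position: [0.5786, -0.0652, 0.1444]
ft_force: [0.0, -0.0, 5.1]
```

The flange is seated (force rose at exactly the expected height). Release and retreat straight up.

```bash
python3 -m pendant '[[[0,0,-0.5],0],[[0,0,0],0],[[0,0,0],0],[[0,0,0],0],[[0,0,0],0],[[0,0,0],0],[[0,0,0],0],[[0,0,0],0]]' 70; python3 -m pendant '[[[0,0,-15],0],[[0,0,-30],0],[[0,0,-40],0],[[0,0,-40],0],[[0,0,-30],0],[[0,-50,0],0],[[0,0,0],0],[[0,0,0],0]]'
python3 - <<'E'
from h import *
w=camera("wrist");s=camera("scene")
a=cv2.resize(w["pixels"][90:290,130:370],(480,400)); u=[int(x) for x in proj(s,[.58,-.065,.13])]
b=cv2.resize(s["pixels"][u[1]-40:u[1]+40,u[0]-30:u[0]+30],(300,400),interpolation=cv2.INTER_CUBIC)
cv2.imwrite("pics/end.png",np.hstack([a,b]))
E
```

```text
time: 44.28
position: [0.5786, -0.0652, 0.1441]
tool_rot: [0.832, 0.555, 0.0, 0.0]
ft_force: [0.2, -0.5, 0.5]
grip_width: 0.0697
time: 45.28
position: [0.5329, -0.0462, 0.3002]
tool_rot: [0.832, 0.555, 0.001, 0.001]
ft_force: [0.4, 1.3, -1.0]
grip_width: 0.0698
```

View pics/end.png

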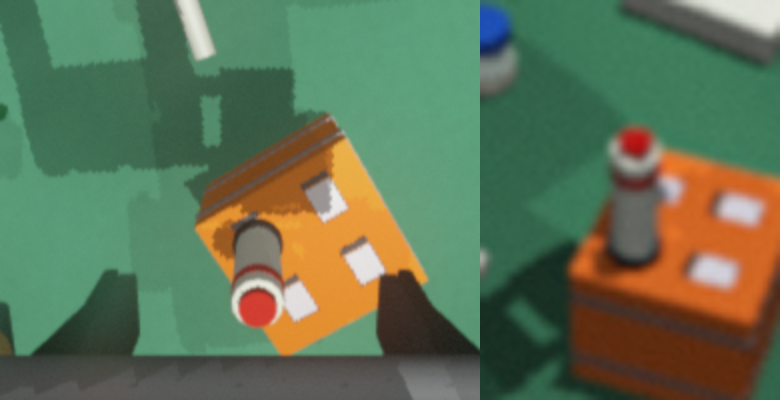

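The probe stands upright in cell0 with its flange on the rack, and the gripper is clear. Handing in.

```bash
python3 -c "
from rig import order
print(order.hand_in())"
```

```text
the job is handed in; nothing more can be done
None
```

The job is handed in at about 45 s of the 72 s allowed, with the probe standing in the rack's empty cell, cell0. The hand-in gives no verdict, so the result below rests on my own checks.

- **Cup check:** I gripped the white probe from the grey stand and pressed the pad with about 5.7 N, roughly 5.7 mm. I held it for over a second and drew the tip out. The pad reading comes from the wrist force only; I took no picture of the pad afterwards.
- **Finding the empty cell:** I felt cell1, cell3 and cell2 in turn. Each stopped the tip at vial height with about 4, 3.5 and 5 N. Cell0 gave no contact, and the flange seated with about 6.5 N at the height I expected.
- **Last look:** The wrist and scene pictures show the probe upright with its flange on the rack, the gripper open and clear. The jar, marker and rack, where visible, looked undisturbed; I did not measure the other bystanders again.
- **Disagreements:** The top and wrist views differed by about 2 mm on the rack's position. The tip sat about 1 mm off the tool axis, and I corrected for that.

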